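Bayonet cap into the sprung mount, held home

TASK

Fit the bayonet cap (the one with two lugs and a finger bar) into the round mount with the two slots in its rim: let the lugs down through the slots, push the cap down against the spring until its flange is flush on the rim, and turn it clockwise a quarter turn until it meets its stop. Finish still gripping the cap and pressing it down flush at the end of its turn, so that a colleague can lock it with a screw; do not let go. Leave everything else on the bench where it is.

Things in the scene. Friction and masses are not known exactly. Their poses are not given: they have to be found in the camera images.
- cap: Loose aluminium bayonet cap, 0.16 kg, upright on a board 18 mm above the table. Origin: centre of underside, z up. Skirt 34 mm diameter, 26 high, lowest 4 mm tapered to 28. Two lugs at +x and -x, 10 wide, 8 to 14 mm up, reaching 24 mm from the axis. Flange 60 mm diameter, 26 to 30 mm up. Finger bar on top, see cap_bar. Half a turn gives the same shape.
- cap_bar (a point): Middle of the cap's finger bar, 47 mm above the cap's underside, same axes as the cap. The bar is 44 mm long along x (in line with the lugs), 22 mm wide along y and 34 mm high (30 to 64 mm above the underside); grip it across its width, from above.
- plug: Look-alike of the cap, not wanted: same skirt and flange but no lugs, and a round knob 24 mm in diameter, 30 to 60 mm up, in place of the bar. Loose. Origin: centre of underside.
- mount: The bayonet mount, fixed aluminium sleeve 72 mm in outer diameter, 62 mm high, on a round base disc 96 mm wide. Origin: centre of underside, z up, x along the line of the two slots in its rim. It may stand left or right; on the other side is a square-footed post holder with a narrow 40 mm tube, 70 mm high, without slots: not wanted.
- mount_mouth (a point): Centre of the mount's mouth, at rim top, 80 mm above the table; axes as the mount. Rim 6 mm thick, hole 38 mm in diameter, two slots at +x and -x, 14 mm wide, out to 27 mm from the axis. Below the rim the lugs turn only clockwise seen from above, 85 degrees from mid-slot to a solid stop. They clear the rim when the cap's origin is 20 mm below this point; flange flush = 26 mm below.
- plunger (a joint): How far the black spring plunger inside the mount is pressed down, in m: 0 at rest (its top 14 mm below the rim top), 0.006 when the lugs just clear the rim, 0.012 with the flange flush, at most 0.0125. It pushes up with 4 N at first plus 0.6 N per mm, about 11 N at flush; unpushed, the turned cap rises 6 mm.
- caliper: Bystander: a digital caliper lying on the board, 200 mm long along its x, 14 mm high. Origin: under its middle.
- nut: Bystander: a loose square steel nut, 19 mm wide, 11 mm high.
- circuit: Bystander: a small green circuit board, 55 x 42 mm, 14 mm high with its parts.
- driver: Bystander: a screwdriver lying on the board.
- cleaner: Bystander: a small closed bottle, 44 mm in diameter, 90 mm high.

How it is judged:
By the outcome, as a careful person would: the job done as asked, in the order asked, and still so for the second after the job is handed in, while the arm keeps its last pose, push and grip.
It also fails if it takes over 42 s, if anything falls off the work surface, if the arm or the gripper's body presses on something with over 40 N, if the wrist force passes 120 N, or if a joint passes its speed limit or range.

ROBOT

A 7-joint arm with a two-finger parallel gripper is mounted at the origin on the work surface. World frame = base frame: x ahead of the robot, y to its left, z up, the work surface at z = 0. Lengths are in m, angles in rad, forces in N, time in s.
With the tool pointing down it reaches from about 0.4 to 0.85 m from the base axis. Payload 10.4 kg.
Tool frame: the origin (TCP) lies at the very end of the fingers, on their centre line; the grasp point (between the pads) lies r.tcp_to_grasp behind it (r.tcp_to_grasp is the distance from the TCP to the grasp point, in m); z points along the fingers, y is the line along which they close (so a half turn about z gives the same grasp; the last joint's range is limited). The gripper opens to 87 mm and grips with 3 to 60 N. Pads are 19 mm wide; open, the fingers measure 117 mm over their backs; the gripper's body (75 mm by 190 mm) begins 51 mm behind the grasp point.
Start: joints at [1.197, 0.332, -0.065, 1.46, 0.022, 1.35, -0.088], TCP at [0.215, -0.587, 0.223] pointing down, gripper open.
Joint ranges: [-2.6, 2.6], [-0.5, 2.12], [-1.47, 1.34], [0.16, 2.42], [-1.27, 4.41], [0.06, 2.06], [-2.6, 2.6]. Speed limits (rad/s): [2.22, 2.22, 2.79, 2.79, 3.14, 3.14, 3.14].

INTERFACE

Orientations are given as a unit quaternion [x, y, z, w].
In Python, from bench import monitor, cams, ticket, r gives the robot as it stands.
- The arm moves only by the shell command python3 -m crank 'ROWS' [OPENING] [FORCE]. ROWS is a JSON object whose one key "steps" holds a list of rows, each a list of 2 entries, a list of its own where there are three numbers: the shift along the world's x, y, z in units of 25 mm (1.0 is 25 mm), then the turn, a rotation vector about the world's x, y, z in units of 5 degrees (1.0 is 5 degrees). In form: {"steps": [[[x, y, z], [ax, ay, az]], ...]}. A call has 1 to 10 rows; each row shifts and turns the commanded pose from where the row before left it; what a row does not reach is not made up. A row lasts 1/12 s, in which the tool goes at most 41.7 mm and 7.16 degrees, less where a joint would pass 70% of its speed; a pose out of reach is approached as far as the arm can. A call is refused whole if a number of a shift passes 1 or a number of a turn 1, either way. A call with a gripper value outside its range is refused whole. OPENING is the finger opening in mm, from 0 to 87, set as the call begins (- or left out, the last holds). The fingers move at their own pace and stop on an object; FORCE is the grip in N (left out, the last holds). Time passes only in rows, so rows that do not move let the fingers close. It gives the time, the measured TCP pose, the force, the opening and the grip force at its end, in the units of the state.
- monitor.read_state(): the state, without advancing time (a new reading comes with each control period).
- cams.camera(name): name is "scene" or "side" or "wrist"; returns a dict with "pixels" (480x640x3 uint8, blue, green, red), "z_map" (480x640 float32, m along the optical axis (not along the pixel's ray), 0 where there is no reading), "vfov" (degrees; the focal length in pixels is half the picture's height over the tangent of half this angle, whatever the lens; pixels are square), "cx", "cy" (the principal point, pixels), "T" (4x4, takes a point from camera to world coordinates). Camera axes: x right, y up, looking along -z (the intrinsics and any distortion apply to the point x, -y, -z); pixel columns grow to the right and rows downward; lengths in m; the calibration is good to about 2 mm. A picture is of the moment at which its call begins.
- ticket.close_job(): hands the job in; it is judged then, once.
The state is a dict: "time": time; "joint_positions": joint angles; "joint_vel": joint speeds; "joint_torque": joint torques, N m; "ee_pos": TCP position; "eef_rot": TCP orientation; "ft_force": force on the tool from outside, world axes, zero at the start; "torque": the same for the moment, N m; "width": finger opening in m; "grip_force": force on a finger pad.
Only numpy, scipy, OpenCV 4.12 (cv2) and the standard library are available. Lean on these libraries where they do the work, as an engineer would, in place of code of your own. Each camera call takes 0.05 s, during which the arm holds its last target. There are 200 camera calls.

## Working session

There is one attempt and no reset: what is moved stays moved. The work goes in short steps, Python scripts to look and compute and a shell command to move; the robot and the scene stay as the last step left them, time stands still between calls to the robot, and variables do not carry over. Pictures are saved under pics/ and viewed, at most 10 in all, crops included, and the job is handed in when it is done.

```bash
ls; mkdir -p pics; cat > h.py <<'E'
import numpy as np, cv2
from bench import monitor, cams, ticket, r
def cam(n): return cams.camera(n)
def f(c): return 240/np.tan(np.radians(c["vfov"])/2)
def ray(c,u,v):
    F=f(c); d=np.array([(u-c["cx"])/F,-(v-c["cy"])/F,-1.]); return c["T"][:3,3], c["T"][:3,:3]@d
def cloud(c):
    F=f(c); v,u=np.mgrid[:480,:640]; z=c["z_map"]
    P=np.stack([(u-c["cx"])/F*z,-(v-c["cy"])/F*z,-z],-1)
    return P@c["T"][:3,:3].T+c["T"][:3,3]
E
python3 - <<'E'
from h import *
for n in ("scene","side","wrist"):
    c=cam(n); cv2.imwrite(f"pics/{n}0.png",c["pixels"]); np.save(f"{n}0.npy",c,allow_pickle=True)
    print(n,{k:v for k,v in c.items() if k not in("pixels","z_map")},(c["z_map"]>0).mean())
print(monitor.read_state(), r.tcp_to_grasp)
E
```

```text
pics
scene {'vfov': 48.370407241065514, 'cx': 318.02954384808817, 'cy': 240.25939170844276, 'T': array([[-0.77006607, -0.48961795,  0.40898962,  0.9513673 ],
       [ 0.63765378, -0.57071978,  0.51737471,  0.49732059],
       [-0.01989748,  0.65920649,  0.75169868,  0.84493503],
       [ 0.        ,  0.        ,  0.        ,  1.        ]])} 0.995859375
side {'vfov': 55.75602874187791, 'cx': 317.95225147212875, 'cy': 241.20823562948024, 'T': array([[-0.86303063,  0.29257219, -0.41180049,  0.1922776 ],
       [-0.50498452, -0.52064686,  0.68841665,  0.61440277],
       [-0.01299107,  0.80207753,  0.59707861,  0.64693725],
       [ 0.        ,  0.        ,  0.        ,  1.        ]])} 0.996015625
wrist {'vfov': 59.276669639994275, 'cx': 318.0917071403506, 'cy': 241.6188020849297, 'T': array([[ 3.43659052e-01,  8.97245098e-01,  2.77217768e-01,
         2.90521256e-01],
       [-9.39094359e-01,  3.28498496e-01,  1.00948119e-01,
        -5.59782231e-01],
       [-4.90414386e-04, -2.95025377e-01,  9.55489292e-01,
         3.83584160e-01],
       [ 0.00000000e+00,  0.00000000e+00,  0.00000000e+00,
         1.00000000e+00]])} 0.996103515625
{'time': 0.15, 'joint_positions': array([ 1.19742262,  0.33271781, -0.064711  ,  1.46073525,  0.02160855,
        1.34990762, -0.08853076]), 'joint_vel': array([-0.00135359, -0.00226387, -0.00125645, -0.00307533, -0.00106782,
        0.00067858, -0.00115291]), 'joint_torque': array([ 1.22964986e-03, -6.23628688e+01,  2.50173878e-02, -3.90142536e+01,
       -6.12755469e-02,  3.72007058e-02,  7.61751767e-05]), 'ee_pos': array([ 0.21466851, -0.5866676 ,  0.22194857]), 'eef_rot': array([ 9.84659131e-01,  1.74488134e-01, -1.18551548e-04, -5.22884662e-04]), 'ft_force': array([-0.0066069 ,  0.16367251,  0.01896763]), 'torque': array([-0.03468991, -0.01647319,  0.02916782]), 'grip_force': 0.0, 'width': 0.08689527355967488} 0.0187
```

View pics/scene0.png

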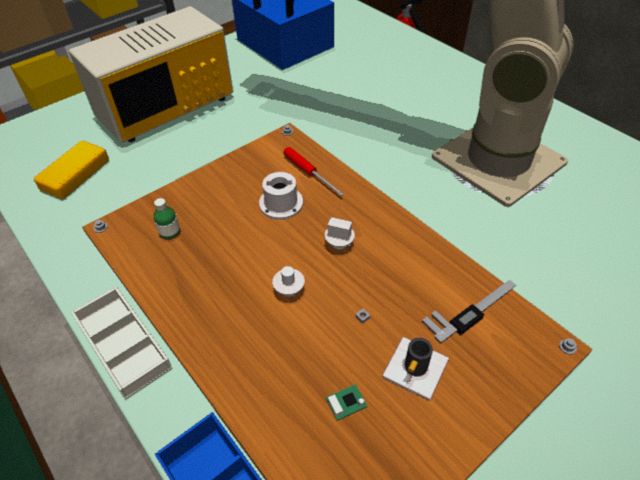

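View pics/side0.png

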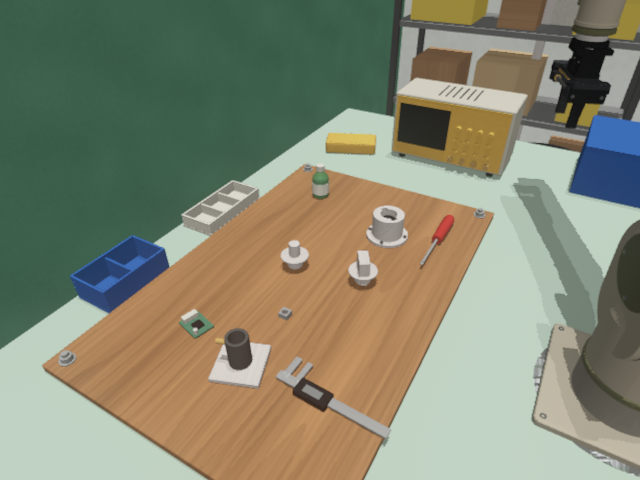

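Scene view: cap (bar on top) at about (340,233), mount with slots at (280,192), plug at (288,282), post holder at (418,360). Side view: cap at (363,268), mount at (388,222). Next, depth measurements from both views.

```bash
python3 - <<'E'
from h import *
for n,(cu,cv),(mu,mv) in (("scene",(340,233),(280,192)),("side",(363,268),(388,222))):
    c=np.load(n+"0.npy",allow_pickle=True).item(); P=cloud(c)
    for nm,u,v in (("cap",cu,cv),("mount",mu,mv)):
        Q=P[v-28:v+28,u-28:u+28].reshape(-1,3)
        h=np.histogram(Q[:,2],np.arange(0,.1,.004)); print(n,nm,h[0])
        if nm=="cap":
            T=Q[(Q[:,2]>.076)&(Q[:,2]<.09)]; 
        else: T=Q[(Q[:,2]>.076)&(Q[:,2]<.09)]
        rc=cv2.minAreaRect((T[:,:2]*1000).astype(np.float32)); print(len(T),np.median(T,0),rc)
        if nm=="cap":
            L=Q[(Q[:,2]>.044)&(Q[:,2]<.053)]; print("flange",len(L),np.median(L[:,2]),cv2.minEnclosingCircle((L[:,:2]*1000).astype(np.float32)))
        else: print("circ",cv2.minEnclosingCircle((T[:,:2]*1000).astype(np.float32)))
    a=[cv2.resize(c["pixels"][v-40:v+40,u-50:u+50],None,fx=4,fy=4,interpolation=cv2.INTER_CUBIC) for u,v in((cu,cv),(mu,mv))]
    cv2.imwrite(f"pics/{n}_crop.png",np.hstack(a))
E
```

```text
scene cap [   0    0    0  248 1947  228   15    6    1    0    2  130  133   28
   31   29   37   32   28   53  156   17    0    0]
226 [ 0.4770728  -0.03251866  0.0816022 ] ((476.041748046875, -34.50770568847656), (25.557884216308594, 44.050235748291016), 31.740934371948242)
flange 271 0.048082455753990505 ((476.6478271484375, -32.7588005065918), 30.242582321166992)
scene mount [   0    0    0  152 1150  241  289  105   65   59   55   44   51   49
   60   66  126   67   74  265  206    0    0    0]
471 [ 0.49600965 -0.2030665   0.07973679] ((495.30560302734375, -205.249267578125), (71.5144271850586, 71.82087707519531), 76.0199966430664)
circ ((495.0986633300781, -206.07847595214844), 37.699554443359375)
side cap [   0    0    0    6 1870  494   90   52   23    0    1   60  220   21
   20   21   19   24   19   23  145   16    0    0]
184 [ 0.47484315 -0.0299386   0.08263674] ((476.771484375, -33.81089782714844), (22.14340591430664, 46.055965423583984), 31.27663230895996)
flange 285 0.04901417412283804 ((477.80694580078125, -33.42998123168945), 30.56345558166504)
side mount [   0    0    0   18 1414  397  233   91   41   45   43   41   44   47
   49   73   98   66   59  116  250    0    0    0]
366 [ 0.49578825 -0.20215297  0.08068048] ((496.475830078125, -205.2012939453125), (67.83293914794922, 72.5473403930664), 24.939102172851562)
circ ((497.95770263671875, -204.81874084472656), 37.25752258300781)
```

View pics/scene_crop.png

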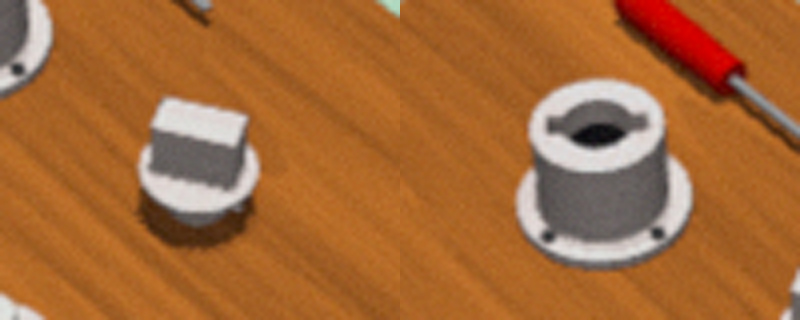

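Crops (4x): the cap's bar is unambiguous, with its top at z≈0.082. The mount's slots are at crop (552,123) and (642,122), which is scene pixels (268,182.8) and (290.5,182.5). Next: slot direction, and a check for obstacles on the way.

```bash
python3 - <<'E'
from h import *
c=np.load("scene0.npy",allow_pickle=True).item()
p=[]
for u,v in((268,182.75),(290.5,182.5)):
    o,d=ray(c,u,v); p.append((o+d*(.08-o[2])/d[2])[:2])
print(p,np.mean(p,0),np.degrees(np.arctan2(*(p[1]-p[0])[::-1])))
for n in("scene","side"):
    P=cloud(np.load(n+"0.npy",allow_pickle=True).item()).reshape(-1,3)
    P=P[(P[:,2]>.1)&(P[:,0]<1)&(P[:,0]>.05)&(abs(P[:,1])<1)]
    H={}
    for x,y,z in P: k=(int(x//.1),int(y//.1)); H[k]=max(H.get(k,0),round(float(z),2))
    print(n,sorted(H.items()))
E
```

```text
[array([ 0.51240513, -0.22208931]), array([ 0.47598587, -0.19160272])] [ 0.4941955  -0.20684602] 140.06727443981947
scene [((0, -9), 0.14), ((0, -8), 0.14), ((0, -7), 0.14), ((0, -1), 0.39), ((0, 0), 0.33), ((1, -9), 0.14), ((1, -8), 0.15), ((1, -7), 0.14), ((1, -6), 0.26), ((2, -7), 0.25), ((2, -6), 0.27), ((3, -9), 0.2), ((3, -8), 0.21), ((3, -7), 0.21), ((4, -8), 0.21), ((4, -7), 0.21), ((5, -8), 0.21), ((5, -7), 0.21), ((6, -8), 0.21), ((6, -7), 0.21), ((7, -4), 0.11), ((7, -3), 0.11), ((9, 4), 0.84)]
side [((0, -10), 0.14), ((0, -9), 0.14), ((0, -8), 0.14), ((0, -7), 0.14), ((0, -1), 0.31), ((0, 0), 0.29), ((1, -9), 0.14), ((1, -8), 0.14), ((1, -7), 0.4), ((1, -6), 0.49), ((1, -5), 0.34), ((1, 6), 0.65), ((2, -7), 0.4), ((2, -6), 0.49), ((2, -5), 0.34), ((3, -8), 0.2), ((3, -7), 0.2), ((4, -8), 0.21), ((4, -7), 0.21), ((5, -9), 0.2), ((5, -8), 0.21), ((5, -7), 0.21), ((6, -8), 0.21), ((6, -7), 0.21), ((7, -3), 0.11)]
```

```bash
python3 -m crank '{"steps": [[[0.6,0.9,0.2],[0,0,1]],[[0.6,0.9,0.2],[0,0,1]],[[0.6,0.9,0.2],[0,0,1]],[[0.6,0.9,0.2],[0,0,1]],[[0.7,0.95,0.2],[0,0,1]],[[0.7,0.95,0.2],[0,0,1]],[[0.7,0.95,0.2],[0,0,1]],[[0.7,0.95,0],[0,0,1]],[[0.7,0.95,0],[0,0,1]],[[0.7,0.95,0],[0,0,1]]]}' && python3 -m crank '{"steps": [[[0.7,0.95,0],[0,0,1]],[[0.7,0.95,0],[0,0,1]],[[0.7,0.95,0],[0,0,1]],[[0.7,0.95,0],[0,0,1]],[[0.7,0.95,0],[0,0,1]],[[0.7,0.95,0],[0,0,1]],[[0,0,0],[0,0,0]],[[0,0,0],[0,0,0]]]}'
python3 - <<'E'
from h import *
c=cam("wrist"); cv2.imwrite("pics/w1.png",c["pixels"]); np.save("w1.npy",c,allow_pickle=True); print(monitor.read_state()['joint_positions'])
E
```

```text
time: 0.98
ee_pos: [0.3804, -0.3531, 0.2576]
eef_rot: [0.817, 0.576, -0.0, 0.0]
ft_force: [0.6, -0.2, 0.0]
width: 0.0876
grip_force: 0.0
time: 1.65
ee_pos: [0.4855, -0.2103, 0.2574]
eef_rot: [0.641, 0.768, 0.0, -0.0]
ft_force: [0.3, -0.6, -0.4]
width: 0.0867
grip_force: 0.0
[ 0.79325798  0.13870381 -0.51181816  1.63841684  0.06905103  1.38302387
  0.44883678]
```

View pics/w1.png

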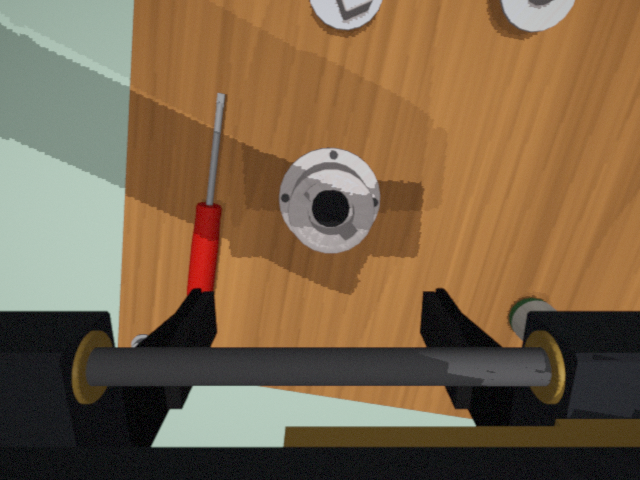

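Wrist view: mount at (330,205), slots running from upper left to lower right in shadow; the cap is at the top edge, (345,10). I'll fit the mount from this depth map, then move on to the cap.

```bash
cat >> h.py <<'E'
def mountfit(c):
    from scipy.optimize import least_squares
    P=cloud(c).reshape(-1,3); Q=P[np.hypot(P[:,0]-.4955,P[:,1]+.205)<.045]
    T=Q[(Q[:,2]>.074)&(Q[:,2]<.086)]
    hull=cv2.convexHull((T[:,:2]*1000).astype(np.float32))[:,0]
    s=least_squares(lambda p:np.hypot(hull[:,0]-p[0],hull[:,1]-p[1])-p[2],[495,-205,36],loss='soft_l1').x
    ctr=s[:2]/1000
    d=Q[:,:2]-ctr; rr=np.hypot(*d.T); a=np.arctan2(d[:,1],d[:,0])
    m=(rr>.021)&(rr<.0255)&(Q[:,2]<.0745)
    ang=np.degrees(np.angle(np.exp(2j*a[m]).sum()))/2
    h=np.histogram(np.degrees(a[m]),np.arange(-180,181,15))[0]
    return s,np.median(T[:,2]),ang,m.sum(),h
E
python3 - <<'E'
from h import *
c=np.load("w1.npy",allow_pickle=True).item(); print(mountfit(c))
for n in("scene","side"): print(mountfit(np.load(n+"0.npy",allow_pickle=True).item()))
cv2.imwrite("pics/w1c.png",cv2.resize(cv2.convertScaleAbs(c["pixels"][140:260,260:400],alpha=1.3,beta=0),None,fx=5,fy=5,interpolation=cv2.INTER_CUBIC))
E
python3 -m crank '{"steps": [[[0,1,0],[0,0,1]],[[0,1,0],[0,0,1]],[[0,1,0],[0,0,1]],[[0,0.6,0],[0,0,1]],[[0,0,0],[0,0,0.6]],[[0,0,0],[0,0,0]],[[0,0,0],[0,0,0]]]}'
python3 - <<'E'
from h import *
c=cam("wrist"); cv2.imwrite("pics/w2.png",c["pixels"]); np.save("w2.npy",c,allow_pickle=True)
P=cloud(c).reshape(-1,3);Q=P[np.hypot(P[:,0]-.4765,P[:,1]+.0335)<.045]
T=Q[(Q[:,2]>.074)&(Q[:,2]<.09)]
print(len(T),np.median(T,0),cv2.minAreaRect((T[:,:2]*1000).astype(np.float32)))
L=Q[(Q[:,2]>.043)&(Q[:,2]<.054)]; print(np.median(L[:,2]),cv2.minEnclosingCircle((L[:,:2]*1000).astype(np.float32)))
E
```

```text
(array([ 494.98624273, -207.23375283,   35.62375129]), np.float64(0.07952032159281891), np.float64(-2.224399280147365), np.int64(114), array([ 0,  0,  9, 21, 12,  1,  0,  0,  0,  6, 26, 13,  1,  0,  0,  0,  0,
        0,  0,  0,  0,  0, 20,  5]))
(array([ 495.21010552, -205.98977559,   36.46441995]), np.float64(0.07959529458888714), np.float64(18.324670707547742), np.int64(21), array([2, 2, 6, 1, 2, 0, 1, 0, 0, 0, 0, 0, 0, 0, 0, 0, 0, 0, 0, 0, 0, 0,
       4, 3]))
(array([ 496.91016409, -205.02194168,   36.18451042]), np.float64(0.08053498448810997), np.float64(-65.23605266142957), np.int64(7), array([0, 0, 0, 0, 0, 1, 2, 1, 1, 1, 1, 0, 0, 0, 0, 0, 0, 0, 0, 0, 0, 0,
       0, 0]))
time: 2.28
ee_pos: [0.4843, -0.1235, 0.2575]
eef_rot: [0.478, 0.878, -0.0, 0.0]
ft_force: [0.3, -0.5, 1.0]
width: 0.0873
grip_force: 0.0
1722 [ 0.47467715 -0.03567574  0.08135381] ((475.1783752441406, -35.76417541503906), (22.207019805908203, 43.76103591918945), 32.06289291381836)
0.04750937365921282 ((475.4162292480469, -35.97042465209961), 29.8984375)
```

View pics/w1c.png

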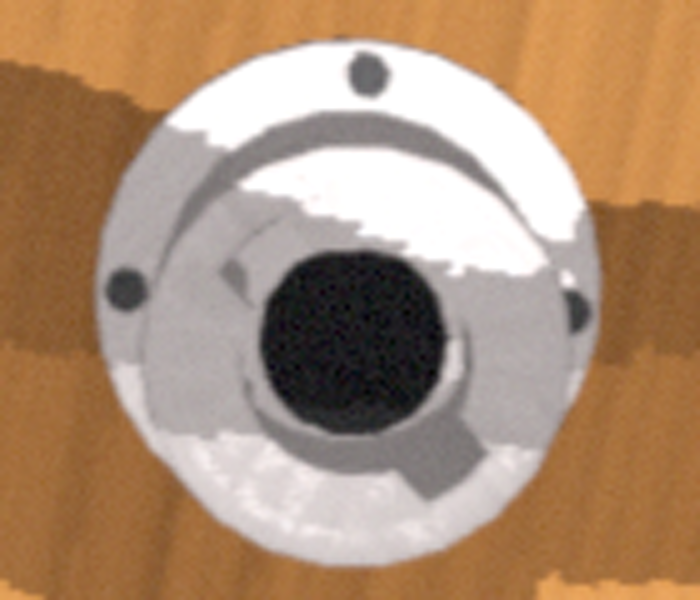

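View pics/w2.png

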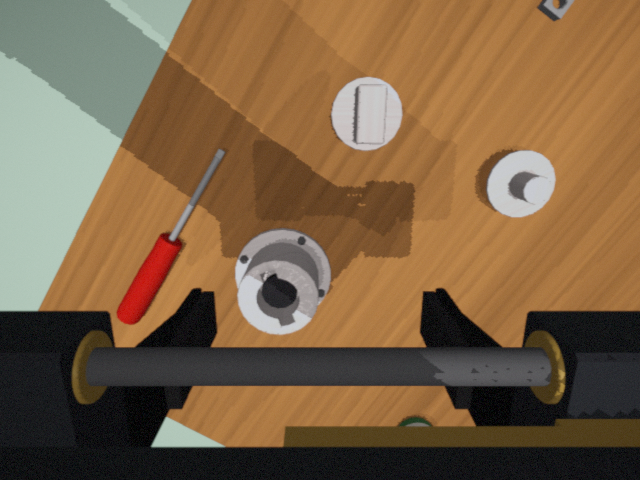

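Crop: slot outer ends at about (460,478) and (252,243). Second view: the cap's bar is at (370,113), and cap minus mount agrees across all three cameras at about (−20,+171.5) mm. Going down onto the cap.

```bash
python3 - <<'E'
from h import *
c=np.load("w1.npy",allow_pickle=True).item();p=[]
for u,v in((260+252/5,140+243/5),(352,235.6)):
    o,d=ray(c,u,v); p.append((o+d*(.0797-o[2])/d[2])[:2])
print(np.mean(p,0),np.linalg.norm(p[1]-p[0]),np.degrees(np.arctan2(*(p[1]-p[0])[::-1])))
c=np.load("w2.npy",allow_pickle=True).item(); print(mountfit(c))
cv2.imwrite("pics/w2c.png",cv2.resize(c["pixels"][220:340,220:340],None,fx=5,fy=5,interpolation=cv2.INTER_CUBIC))
E
python3 -m crank '{"steps": [[[-0.1,0.9,-0.6],[0,0,-0.17]],[[-0.1,0.9,-0.8],[0,0,0]],[[-0.1,0.9,-0.8],[0,0,0]],[[-0.04,0.85,-0.8],[0,0,0]],[[0,0,-0.8],[0,0,0]],[[0,0,-0.8],[0,0,0]],[[0,0,-0.8],[0,0,0]],[[0,0,-0.8],[0,0,0]],[[0,0,-0.5],[0,0,0]],[[0,0,0],[0,0,0]]]}' && python3 -m crank '{"steps": [[[0,0,0],[0,0,0]]]}'
```

```text
[ 0.4954661  -0.20768159] 0.05268187436046471 -38.58089593372388
(array([ 494.94807809, -206.98297684,   35.67129347]), np.float64(0.0795431628467359), np.float64(-15.618227221550342), np.int64(34), array([ 0,  0,  0,  3,  2,  0,  0,  0,  0,  0, 10,  5,  0,  0,  0,  0,  0,
        0,  0,  0,  0,  0, 14,  0]))
time: 3.17
ee_pos: [0.4745, -0.0342, 0.0875]
eef_rot: [0.484, 0.875, -0.001, -0.002]
ft_force: [-0.1, -0.2, -0.4]
width: 0.0871
grip_force: 0.0
time: 3.25
ee_pos: [0.476, -0.0339, 0.0899]
eef_rot: [0.484, 0.875, -0.0, -0.001]
ft_force: [0.1, 0.1, 0.0]
width: 0.0868
grip_force: 0.0
```

View pics/w2c.png

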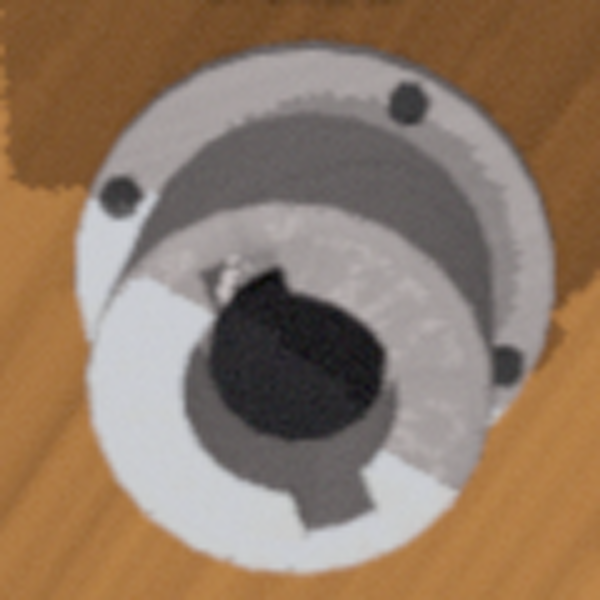

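Second crop: slot outer ends at (340,520) and (238,258). The mount angle is checked below. Last drop, then close on the bar.

```bash
python3 - <<'E'
from h import *
c=np.load("w2.npy",allow_pickle=True).item();p=[]
for u,v in((267.6,271.6),(288,324)):
    o,d=ray(c,u,v); p.append((o+d*(.0797-o[2])/d[2])[:2])
print(np.mean(p,0),np.linalg.norm(p[1]-p[0]),np.degrees(np.arctan2(*(p[1]-p[0])[::-1])))
E
python3 -m crank '{"steps": [[[0,-0.03,-0.6],[0,0,0]],[[0,0,-0.6],[0,0,0]],[[0,0,-0.28],[0,0,0]],[[0,0,0],[0,0,0]],[[0,0,0],[0,0,0]]]}' && python3 -m crank '{"steps": [[[0,0,0],[0,0,0]],[[0,0,0],[0,0,0]],[[0,0,0],[0,0,0]],[[0,0,0],[0,0,0]],[[0,0,0],[0,0,0]],[[0,0,0],[0,0,0]],[[0,0,0],[0,0,0]],[[0,0,0],[0,0,0]]]}' 10 50
```

```text
[ 0.49508955 -0.20735878] 0.05288175407497357 -38.9682802051933
time: 3.67
ee_pos: [0.4767, -0.0341, 0.0538]
eef_rot: [0.483, 0.876, 0.0, 0.0]
ft_force: [0.2, -0.8, 0.6]
width: 0.0871
grip_force: 0.0
time: 4.33
ee_pos: [0.4763, -0.034, 0.0531]
eef_rot: [0.483, 0.876, 0.0, -0.0]
ft_force: [-1.2, 0.3, -0.1]
width: 0.0414
grip_force: 0.0
```

```bash
python3 -m crank '{"steps": [[[0,0,0],[0,0,0]],[[0,0,0],[0,0,0]],[[0,0,0],[0,0,0]],[[0,0,0],[0,0,0]],[[0,0,0],[0,0,0]],[[0,0,0],[0,0,0]]]}' && python3 -m crank '{"steps": [[[0,0,0.3],[0,0,0]],[[0,0,0.6],[0,0,0]],[[0,0,0.8],[0,0,0]],[[0,0,0.8],[0,0,0]],[[0,0,0.8],[0,0,0]],[[0,0,0.5],[0,0,0]],[[0,0,0],[0,0,0]],[[0,0,0],[0,0,0]]]}'
python3 - <<'E'
from h import *
c=cam("wrist"); np.save("w3.npy",c,allow_pickle=True)
print(mountfit(c)[0])
s=monitor.read_state(); e=s['ee_pos']; print(e,s['eef_rot'],s['ft_force'],s['width'])
for n in("scene","side"):
    c=cam(n); P=cloud(c).reshape(-1,3);Q=P[(np.hypot(P[:,0]-e[0],P[:,1]-e[1])<.032)&(P[:,2]>.1)&(P[:,2]<.16)]
    L=Q[(abs(Q[:,2]-(e[2]-.0052))<.004)]; print(n,len(L),np.median(L[:,2]),cv2.minEnclosingCircle((L[:,:2]*1000).astype(np.float32)))
    np.save(n+"3.npy",c,allow_pickle=True)
a=[cv2.resize(np.load(n+"3.npy",allow_pickle=True).item()["pixels"][150:270,270:420],None,fx=2.66,fy=2.66) for n in("scene","side")]
cv2.imwrite("pics/lift.png",np.hstack(a))
E
```

```text
time: 4.83
ee_pos: [0.4762, -0.034, 0.053]
eef_rot: [0.483, 0.876, 0.0, -0.0]
ft_force: [0.6, -1.0, -0.3]
width: 0.0214
grip_force: 49.8
time: 5.5
ee_pos: [0.4765, -0.034, 0.1484]
eef_rot: [0.483, 0.876, 0.0, 0.001]
ft_force: [-0.6, 0.5, -2.4]
width: 0.0217
grip_force: 49.8Traceback (most recent call last):
  File "<stdin>", line 3, in <module>
  File "h.py", line 15, in mountfit
    hull=cv2.convexHull((T[:,:2]*1000).astype(np.float32))[:,0]
         ~~~~~~~~~~~~~~~~~~~~~~~~~~~~~~~~~~~~~~~~~~~~~~~~~^^^^^
TypeError: 'NoneType' object is not subscriptable
```

Cap is held (49.8 N, 21.5 mm). Moving over the mount and aligning the lugs (turn +18.8°).

```bash
python3 -m crank '{"steps": [[[0.1,-0.8,0],[0,0,0.76]],[[0.1,-0.9,0],[0,0,0.8]],[[0.1,-0.9,0],[0,0,0.8]],[[0.1,-0.9,0],[0,0,0.8]],[[0.1,-0.9,0],[0,0,0.6]],[[0.1,-0.9,0],[0,0,0]],[[0.1,-0.8,0],[0,0,0]],[[0.08,-0.76,0],[0,0,0]],[[0,0,0],[0,0,0]],[[0,0,0],[0,0,0]]]}' && python3 -m crank '{"steps": [[[0,0,-0.4],[0,0,0]],[[0,0,-0.4],[0,0,0]],[[0,0,0],[0,0,0]],[[0,0,0],[0,0,0]]]}'
python3 - <<'E'
from h import *
s=monitor.read_state(); e=s['ee_pos']; print(s['time'],e,s['eef_rot'],s['ft_force'],s['joint_positions'])
for n in("scene","side","wrist"):
    c=cam(n); np.save(n+"3.npy",c,allow_pickle=True); P=cloud(c).reshape(-1,3);Q=P[np.hypot(P[:,0]-e[0],P[:,1]-e[1])<.04]
    L=Q[abs(Q[:,2]-(e[2]-.0052))<.004]
    if len(L): print(n,len(L),np.median(L[:,2]),cv2.minEnclosingCircle((L[:,:2]*1000).astype(np.float32)))
C=[np.load(n+"3.npy",allow_pickle=True).item() for n in("scene","side","wrist")]
a=[cv2.resize(c["pixels"][v-50:v+50,u-65:u+65],(400,300),interpolation=cv2.INTER_CUBIC) for c,u,v in((C[0],280,185),(C[1],388,212))]
cv2.imwrite("pics/over.png",np.vstack([np.hstack(a),cv2.resize(C[2]["pixels"],(400,300))[:,:].repeat(2,1)[:, :800]]))
E
```

```text
time: 6.38
ee_pos: [0.495, -0.2059, 0.1465]
eef_rot: [0.334, 0.942, 0.0, -0.001]
ft_force: [-0.2, -0.5, -1.4]
width: 0.0218
grip_force: 49.8
time: 6.72
ee_pos: [0.4951, -0.2044, 0.1269]
eef_rot: [0.333, 0.943, 0.0, -0.001]
ft_force: [0.7, 0.8, -1.3]
width: 0.0217
grip_force: 49.8
6.7167 [ 0.49514164 -0.2044477   0.12688711] [ 3.32796639e-01  9.42997989e-01  2.02539834e-04 -1.07130981e-03] [ 0.72260989  0.81426514 -1.33460054] [ 0.81376655  0.26785651 -0.57836948  1.7897303   0.15977861  1.13303422
  1.07563999]
scene 189 0.12160268067099478 ((497.4451904296875, -201.8749237060547), 29.024320602416992)
side 162 0.12342496707225603 ((496.6920471191406, -203.50462341308594), 30.76974868774414)
wrist 4243 0.12262759134462703 ((495.3868408203125, -205.98617553710938), 29.780786514282227)
```

View pics/over.png

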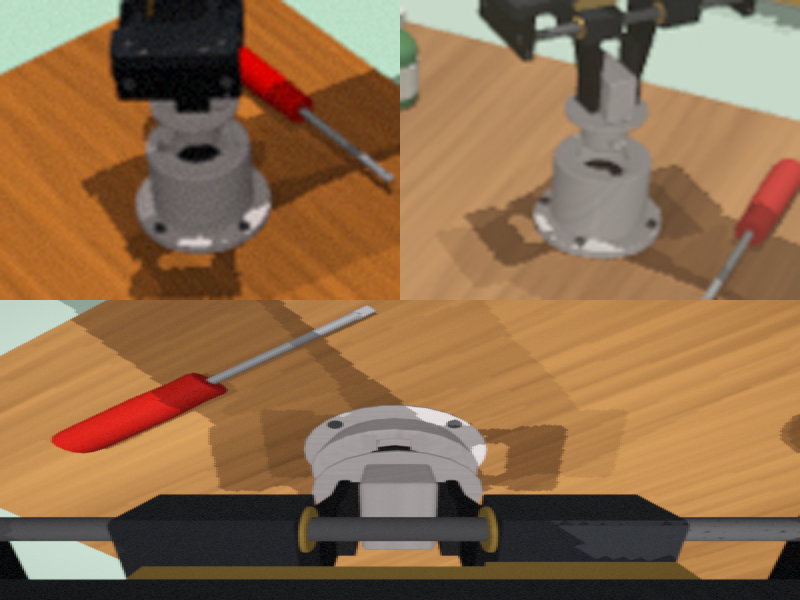

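Over the mount: the lug points at the near slot (bottom crop, about (395,445)) and the angle reads 141.1°. The cap sits about 1.2 mm too far in +y. I'll correct that and lower.

```bash
python3 -m crank '{"steps": [[[0,-0.05,0],[0,0,0]],[[0,0,-0.3],[0,0,0]],[[0,0,-0.3],[0,0,0]],[[0,0,-0.2],[0,0,0]],[[0,0,0],[0,0,0]]]}' && python3 -m crank '{"steps": [[[0,0,-0.12],[0,0,0]],[[0,0,-0.12],[0,0,0]],[[0,0,0],[0,0,0]]]}'
```

```text
time: 7.28
ee_pos: [0.4949, -0.2064, 0.1064]
eef_rot: [0.333, 0.943, 0.0, -0.001]
ft_force: [-1.1, -0.0, -1.4]
width: 0.0219
grip_force: 49.8
time: 7.53
ee_pos: [0.4956, -0.2066, 0.1015]
eef_rot: [0.333, 0.943, 0.0, -0.0]
ft_force: [-0.6, -0.1, -1.4]
width: 0.0217
grip_force: 49.8
```

```bash
python3 -m crank '{"steps": [[[0,0,-0.12],[0,0,0]],[[0,0,-0.12],[0,0,0]],[[0,0,0],[0,0,0]]]}' && python3 -m crank '{"steps": [[[0,0,-0.1],[0,0,0]],[[0,0,-0.08],[0,0,0]],[[0,0,0],[0,0,0]]]}'
```

```text
time: 7.78
ee_pos: [0.496, -0.2068, 0.0961]
eef_rot: [0.333, 0.943, 0.0, 0.0]
ft_force: [-0.9, 0.2, 5.4]
width: 0.0216
grip_force: 49.8
time: 8.03
ee_pos: [0.496, -0.2068, 0.092]
eef_rot: [0.333, 0.943, -0.0, 0.0]
ft_force: [-3.2, -0.1, 8.1]
width: 0.0219
grip_force: 49.8
```

```bash
python3 -m crank '{"steps": [[[0.02,0,-0.08],[0,0,0]],[[0,0,-0.04],[0,0,0]],[[0,0,0],[0,0,0]]]}' && python3 -m crank '{"steps": [[[0,0,-0.04],[0,0,0]],[[0,0,0],[0,0,0]]]}'
```

```text
time: 8.28
ee_pos: [0.4962, -0.2068, 0.0893]
eef_rot: [0.333, 0.943, -0.0, -0.0]
ft_force: [-5.6, 0.6, 9.3]
width: 0.0218
grip_force: 49.8
time: 8.45
ee_pos: [0.4962, -0.2069, 0.089]
eef_rot: [0.334, 0.943, -0.0, -0.0]
ft_force: [-8.7, 2.9, 17.2]
width: 0.0216
grip_force: 49.9
```

Flush (push exceeds the spring). Relieving the side load, then turning clockwise.

```bash
python3 -m crank '{"steps": [[[-0.03,0.01,0],[0,0,0]],[[0,0,0],[0,0,0]]]}' && python3 -m crank '{"steps": [[[0,0,0],[0,0,-0.5]],[[0,0,0],[0,0,-0.8]],[[0,0,0],[0,0,-0.8]],[[0,0,0],[0,0,-0.9]],[[0,0,0],[0,0,0]]]}'; python3 -c "
from h import *
s=monitor.read_state();print(s['torque'],s['ft_force'],s['ee_pos'])"
```

```text
time: 8.62
ee_pos: [0.4961, -0.2069, 0.089]
eef_rot: [0.334, 0.943, -0.0, 0.001]
ft_force: [-4.6, 0.2, 13.1]
width: 0.0219
grip_force: 49.9
time: 9.03
ee_pos: [0.4968, -0.2067, 0.089]
eef_rot: [0.456, 0.89, 0.0, 0.001]
ft_force: [-0.9, 0.4, 8.8]
width: 0.0215
grip_force: 49.9
[ 0.30365156  0.16891851 -0.05422799] [-0.94371157  0.35654211  8.83870533] [ 0.49683393 -0.20666797  0.08902058]
```

```bash
python3 -m crank '{"steps": [[[0,0,-0.04],[0,0,-0.8]],[[0,0,0],[0,0,-1]],[[0,0,0],[0,0,-1]],[[0,0,0],[0,0,-1]],[[0,0,0],[0,0,-1]],[[0,0,0],[0,0,0]]]}'; python3 -c "
from h import *
s=monitor.read_state();print(s['torque'],s['ft_force'],s['ee_pos'])"
```

```text
time: 9.53
ee_pos: [0.4976, -0.2063, 0.0888]
eef_rot: [0.631, 0.776, 0.001, 0.002]
ft_force: [-1.9, 2.6, 15.7]
width: 0.0219
grip_force: 49.9
[ 0.72893916  0.19036993 -0.07358156] [-1.89540999  2.62072325 15.68481767] [ 0.49764805 -0.20626257  0.08884318]
```

```bash
python3 -m crank '{"steps": [[[0,0,-0.02],[0,0,-1]],[[0,0,0],[0,0,-1]],[[0,0,0],[0,0,-1]],[[0,0,0],[0,0,-1]],[[0,0,0],[0,0,-1]],[[0,0,0],[0,0,0]]]}'; python3 -c "
from h import *
s=monitor.read_state();print(s['torque'],s['ft_force'],s['ee_pos'])"
```

```text
time: 10.03
ee_pos: [0.4979, -0.206, 0.0888]
eef_rot: [0.784, 0.621, 0.002, 0.002]
ft_force: [-3.2, 3.9, 19.0]
width: 0.0216
grip_force: 49.9
[ 0.85795037  0.46508858 -0.09535047] [-3.1854399   3.92498588 19.03742063] [ 0.49793429 -0.2060128   0.0888241 ]
```

```bash
python3 -m crank '{"steps": [[[-0.02,0.02,0],[0,0,-1]],[[0,0,0],[0,0,-1]],[[0,0,0],[0,0,-1]],[[0,0,0],[0,0,-0.6]],[[0,0,0],[0,0,0]]]}'; python3 -c "
from h import *
s=monitor.read_state();print(s['torque'],s['ft_force'],s['ee_pos'])"
```

```text
time: 10.45
ee_pos: [0.4977, -0.2063, 0.0888]
eef_rot: [0.871, 0.492, 0.002, 0.002]
ft_force: [-0.9, 1.2, 17.6]
width: 0.0214
grip_force: 49.9
[0.21618352 0.13570045 0.0843479 ] [-0.90288211  1.16081025 17.55289027] [ 0.49766637 -0.20627195  0.08883384]
```

```bash
python3 -m crank '{"steps": [[[0,0,0],[0,0,-0.4]],[[0,0,0],[0,0,-0.2]],[[0,0,0],[0,0,0]]]}'; python3 -c "
from h import *
s=monitor.read_state();print(s['torque'],s['ft_force'],s['ee_pos'],s['eef_rot'])"
```

```text
time: 10.7
ee_pos: [0.4972, -0.2057, 0.0888]
eef_rot: [0.883, 0.47, 0.002, 0.002]
ft_force: [-4.2, 3.4, 20.3]
width: 0.0215
grip_force: 50.0
[0.69758139 0.8614792  0.37913678] [-4.1861946   3.39184382 20.26442875] [ 0.49719073 -0.20572665  0.08883504] [0.88264354 0.4700373  0.00157329 0.00168623]
```

```bash
python3 -m crank '{"steps": [[[0,0,0],[0,0,-0.4]],[[0,0,0],[0,0,0]],[[0,0,0],[0,0,0]]]}'; python3 - <<'E'
from h import *
s=monitor.read_state();print(s['torque'],s['ft_force'],s['ee_pos'],s['eef_rot'],np.degrees(2*np.arctan2(s['eef_rot'][1],s['eef_rot'][0])))
for n in("scene","side","wrist"):
    c=cam(n); P=cloud(c).reshape(-1,3);Q=P[np.hypot(P[:,0]-.4955,P[:,1]+.206)<.04]
    L=Q[(Q[:,2]>.0815)&(Q[:,2]<.088)]; T=Q[(Q[:,2]>.112)&(Q[:,2]<.1225)]
    print(n,len(L),np.median(L[:,2]),len(T),np.median(T[:,2]),cv2.minAreaRect((T[:,:2]*1000).astype(np.float32)))
    if n!="scene": cv2.imwrite(f"pics/end_{n}.png",c["pixels"]) if n=="wrist" else cv2.imwrite("pics/end_side.png",cv2.resize(c["pixels"][162:262,323:453],(780,600),interpolation=cv2.INTER_CUBIC))
E
```

```text
time: 10.95
ee_pos: [0.4968, -0.2053, 0.0888]
eef_rot: [0.89, 0.455, 0.001, 0.001]
ft_force: [-7.1, 5.9, 23.3]
width: 0.0215
grip_force: 50.0
[1.19815678 1.41156063 0.45728527] [-7.12626816  5.94903888 23.25886736] [ 0.49681355 -0.20530332  0.08884903] [0.89041147 0.45515305 0.00128421 0.00121035] 54.14965508787436
scene 217 0.08387103598204082 212 0.11765311771581172 ((499.4163513183594, -205.22744750976562), (46.97490310668945, 39.86906433105469), 77.6361312866211)
side 179 0.08460781045691501 121 0.11814772282941777 ((501.0927734375, -196.69613647460938), (28.030162811279297, 45.30248260498047), 56.39354705810547)
wrist 4223 0.08367682732069268 5379 0.11755013403196149 ((496.44610595703125, -206.486083984375), (44.51761245727539, 44.59405517578125), 53.882545471191406)
```

View pics/end_side.png

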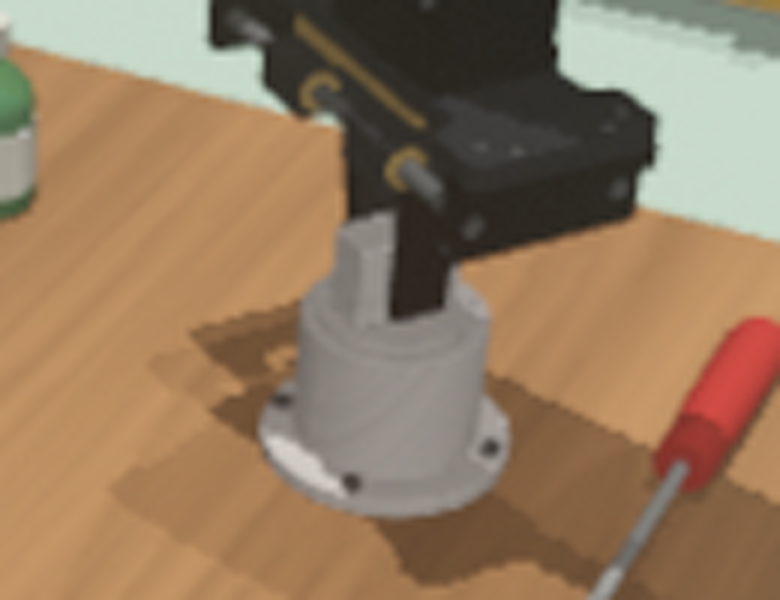

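The flange is flush (flange top z≈0.084) and torque is rising, but the tool still follows a little. I'll push a bit further, easing the side load, to confirm the stop.

```bash
python3 -m crank '{"steps": [[[-0.02,0.02,0],[0,0,-0.3]],[[0,0,0],[0,0,0]],[[0,0,0],[0,0,0]]]}'; cat > st.py <<'E'
from h import *
s=monitor.read_state();print(s['torque'],s['ft_force'],s['ee_pos'],np.degrees(2*np.arctan2(s['eef_rot'][1],s['eef_rot'][0])))
c=cam("wrist"); P=cloud(c).reshape(-1,3); g=c["pixels"].reshape(-1,3).mean(1)
T=P[(np.hypot(P[:,0]-.4965,P[:,1]+.206)<.04)&(P[:,2]>.1155)&(P[:,2]<.1195)&(g>90)]
print(len(T),cv2.minAreaRect((T[:,:2]*1000).astype(np.float32)))
E
python3 st.py
```

```text
time: 11.35
ee_pos: [0.4967, -0.2051, 0.0888]
eef_rot: [0.896, 0.444, 0.002, 0.002]
ft_force: [-4.1, 3.7, 20.3]
width: 0.0215
grip_force: 50.5
[0.58478045 0.91858078 1.03330889] [-4.12195411  3.73671212 20.32509666] [ 0.49668045 -0.20510894  0.08883209] 52.70241807807171
4188 ((500.7252197265625, -209.37982177734375), (44.538639068603516, 32.888031005859375), 54.26221466064453)
```

```bash
python3 -m crank '{"steps": [[[0,0,0],[0,0,-0.4]],[[0,0,0],[0,0,0]],[[0,0,0],[0,0,0]]]}'; python3 st.py
```

```text
time: 11.65
ee_pos: [0.4965, -0.2051, 0.0888]
eef_rot: [0.904, 0.428, 0.001, 0.002]
ft_force: [-5.7, 3.1, 21.6]
width: 0.022
grip_force: 51.5
[0.5612566  1.08361751 1.49088366] [-5.7451199   3.1201927  21.56347439] [ 0.49653608 -0.20514246  0.0887931 ] 50.73601511325618
4167 ((500.486328125, -209.67477416992188), (44.97040939331055, 33.13656234741211), 53.24185562133789)
```

Torque climbs (0.46→1.49 N·m) while the bar barely turns, so the cap is at its stop. Hold briefly, check, and hand in.

```bash
python3 -m crank '{"steps": [[[0,0,0],[0,0,0]],[[0,0,0],[0,0,0]],[[0,0,0],[0,0,0]],[[0,0,0],[0,0,0]],[[0,0,0],[0,0,0]],[[0,0,0],[0,0,0]],[[0,0,0],[0,0,0]],[[0,0,0],[0,0,0]]]}'; python3 st.py; python3 -c "
from bench import ticket; print(ticket.close_job())"
```

```text
time: 12.37
ee_pos: [0.4966, -0.2051, 0.0888]
eef_rot: [0.904, 0.429, 0.001, 0.002]
ft_force: [-4.6, 3.3, 20.9]
width: 0.0217
grip_force: 51.5
[0.55532989 1.09559057 1.42755334] [-4.55206062  3.26115596 20.93800286] [ 0.49656059 -0.20513363  0.08878558] 50.748875804093366
4167 ((500.58135986328125, -209.6165771484375), (44.83562469482422, 33.20281219482422), 53.522769927978516)
the job is handed in; nothing more can be done
None
```

The cap is in the mount, flush on the rim and turned clockwise to its stop; the arm is still gripping it at about 51 N and pressing down at about 21 N, and I handed the job in at about 12.4 s of the 42 s allowed.

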